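# Pop a crate tracker tag out of its dock and trap it on the reader plate

## Task

With one fingertip push the dock's black ejector pad fully down, so that the crate tracker tag pops out of its pocket and slides down the chute, and stop it with the other finger so that it ends up on the dark reader plate instead of running off the end. Only touch the tag, never lift or carry it, and leave the bananas, the jar and the cardboard core alone. Finish while still holding the tag there, at rest against the finger.

Things in the scene. Friction and masses are not known exactly. Their poses are not given: they have to be found in the camera images.
- dock: Fixed grey dock. Origin: on the bench, under the chute's centre line at the middle of the reader plate. z up; y is the level direction in which the chute runs downhill; its -x side (towards the robot) carries the ejector pad. Foot plate x -110 to 30, y -108 to 78 mm. A low return tray, 22 mm high, lies beyond the chute's lower end (y 80 to 175).
- chute: Fixed slippery chute (friction about 0.1), tilted 18 deg, downhill along its +y; z normal to its floor. Origin: centre of the tag's pocket at floor level, 92 mm above the bench. Pocket: y -24.5 to 24.5, 39 mm wide, 6 mm deep, back stop 14 mm high. Floor: y 24.5 to the open lower end at 150 mm, 39 mm wide between rails 4 mm high. A freed tag runs off the end within a second unless stopped.
- plate_mid (a point): Centre of the dark steel reader plate, a flush inlay in the chute floor, 84 mm long down the chute, 37 mm wide; at chute y = 72 mm, about 70 mm above the bench. A vertical finger with its tip level with the fully pressed pad clears floor and rails from chute y = 68 mm on and blocks the tag; at y = 102 mm its tip is 14 mm above the floor and 70 mm from the pad's centre, seen from above.
- tag_mid (a point): Centre (half-way up) of the tag: a loose grey plastic block with a pale panel on top, 34 mm wide across the chute, 44 mm long down it, 24 mm high, about 120 g. It starts in the pocket, underside 6 mm below the chute floor; on the floor its centre is 12 mm above it. Centred on the plate, its lower face is at chute y = 94 mm.
- pad_top (a point): Centre of the top of the square black ejector pad, 36 x 36 mm, facing up; 85 mm above the bench when up, 75 mm fully down (its 49 mm square housing is 68 mm high). In the dock's frame at x = -68, y = 12 mm.
- ejector (a joint): Travel of the ejector pad: 0 up, 0.010 m fully down. A spring pushes it up (1.3 N at the start, 3.5 N fully down, plus up to 2 N for the tag). A lifter under the tag rises by the same travel, and the tag is freed after about 6 mm.
- bananas: Bystander: a green hand of bananas, about 150 mm long, 70 mm high, standing beyond the dock. Origin: on the bench under the crown; the fruit point along its x.
- tape_core: Bystander: an empty cardboard tape core standing on end, 84 mm across, 50 mm high. Origin: centre of its underside.
- spray: Bystander: a white lidded jar, 52 mm across, 100 mm high. Origin: centre of its underside.
- tag: The tag itself; origin at the centre of its underside, x across the chute, y down the chute, z normal to its top.
Not all that is in view belongs to the job. What is meant by the tag is not purple or yellow, and is the larger of those in its own colour.

How it is judged:
On the way:
1. the ejector pad is pushed fully down by a finger (value of joint ejector above 0.008 m and contact force between the fingers and ejector above 0.5 N), for 0.05 s.
At the end, for the whole second after the job is handed in: The tag lies flat in the chute (centre 7 to 19 mm above the floor), its centre within 28 mm of the reader plate's centre along the chute and within 10 mm of the chute's middle line, at rest (under 10 mm/s) and leaning on a finger (more than 0.03 N) (y of tag_mid in the frame of chute between 0.044 and 0.1 m and z of tag_mid in the frame of chute between 0.007 and 0.019 m and x of tag_mid in the frame of chute between -0.01 and 0.01 m and contact force between the fingers and tag above 0.03 N and linear speed of tag below 0.01 m/s); the arm keeps its last pose, push and grip.
It fails at once if the tag ran past the reader plate towards the end of the chute (y of tag_mid in the frame of chute above 0.125 m).
It fails at once if the tag was lifted off the chute (z of tag_mid in the frame of chute above 0.032 m).
It fails at once if a bystander was disturbed (distance of any of bananas, tape_core, spray from where it was at the start of the episode above 0.015 m).
It also fails if it takes over 32 s, if anything falls off the work surface, if the arm or the gripper's body presses on something with over 40 N, if the wrist force passes 120 N, or if a joint passes its speed limit or range.

## Robot

A 7-joint arm with a two-finger parallel gripper is mounted at the origin on the work surface. World frame = base frame: x ahead of the robot, y to its left, z up, the work surface at z = 0. Lengths are in m, angles in rad, forces in N, time in s.
With the tool pointing down it reaches from about 0.35 to 0.9 m from the base axis. Payload 7.2 kg.
Tool frame: the origin (TCP) lies between the finger pads; the fingertips stand 11 mm ahead of it and the grasp point (between the pads) lies 8 mm behind it; y points along the fingers, z is the direction in which the jaws open and shut, and the axes are right-handed (so a half turn about y gives the same grasp; the last joint's range is limited). The gripper opens to 85 mm and grips with 20 to 120 N. Pads are 22 mm wide; open, the fingers measure 114 mm over their backs; the gripper's body (76 mm by 85 mm) begins 54 mm behind the grasp point. The pads swing forward as they close: fully open they stand 13 mm farther back than shut.
Start: joints at [-1.342, 0.411, -0.013, 1.596, 0.006, 1.134, -0.082], TCP at [0.183, 0.598, 0.242] pointing down, gripper open.
Joint ranges: [-2.95, 2.95], [-0.29, 1.99], [-1.47, 1.44], [0.14, 2.54], [-1.03, 4.17], [0.13, 1.85], [-2.86, 2.86]. Speed limits (rad/s): [2.39, 2.39, 3.01, 3.01, 3.14, 3.14, 3.14].

## Interface

Orientations are given as a unit quaternion [x, y, z, w].
In Python, from station import bot, vision, ticket gives the robot as it stands.
- The arm moves only by the tool carry_out, never from a script. Its argument "moves" is a list of rows, each a list of 7 numbers: the opening, from 0 (shut) to 1 (fully open), then the shift along the tool's x, y, z in units of 40 mm (1.0 is 40 mm), then the turn, a rotation vector about the tool's x, y, z in units of 5 degrees (1.0 is 5 degrees). In form: [[hand, x, y, z, ax, ay, az], ...]. A call has 1 to 20 rows; each row shifts and turns the commanded pose from where the row before left it, along the tool's axes as they then stand; what a row does not reach is not made up. A row lasts 1/8 s, in which the tool goes at most 62.5 mm and 10.7 degrees, less where a joint would pass 70% of its speed; a pose out of reach is approached as far as the arm can. A call is refused whole if a number of a shift passes 1 or a number of a turn 1, either way. A call with a gripper value outside its range is refused whole. The fingers move at their own pace and stop on an object; "grip_force" is the grip in N (left out, the last holds). Time passes only in rows, so rows that do not move let the fingers close. It gives the time, the measured TCP pose, the force and the opening at its end, in the units of the state.
- bot.state(): the state, without advancing time (a new reading comes with each control period).
- vision.grab_frame(name): name is "scene" or "top" or "wrist"; returns the picture (400x640x3 uint8, blue, green, red); there is no depth.
- vision.camera_model(name): a dict with "mtx" (3x3 intrinsics, pixels), "R" (3x3) and "t" (3): a world point X has camera coordinates R X + t; the wrist camera has in their place "T_tool_cam" (4x4, takes a point from camera to tool coordinates, whose origin is the TCP and whose axes are the tool frame's). Camera axes: x right, y down, z forward; pixel columns grow to the right and rows downward; lengths in m; the calibration is good to about 2 mm. A picture is of the moment at which its call begins: read the wrist's pose just before it. camera_model takes no time and is no camera call.
- ticket.close_job(): hands the job in, once; it reports no verdict.
The state is a dict: "clock": time; "joint_pos": joint angles; "joint_vel": joint speeds; "effort": joint torques, N m; "ee_pos": TCP position; "orientation": TCP orientation; "wrist_force": force on the tool from outside, world axes, zero at the start; "moment": the same for the moment, N m; "opening": finger opening in m.
Only numpy, scipy, OpenCV 4.12 (cv2) and the standard library are available. Lean on these libraries where they do the work, as an engineer would, in place of code of your own. Each camera call takes 0.05 s, during which the arm holds its last target.

## Working session

There is one attempt and no reset: what is moved stays moved. The work goes in short steps, Python scripts to look and compute and a tool call to move; the robot and the scene stay as the last step left them, time stands still between calls to the robot, and variables do not carry over. Pictures are saved under pics/ and viewed, and the job is handed in when it is done.

Besides the shell and the picture viewer there is one more tool, called after "Emit:" by a JSON object that holds its "name" and its "arguments", one argument or row to a line. carry_out: Moves the arm, as the interface text tells. Its arguments: {"type":"object","properties":{"moves":{"type":"array","items":{"type":"array","items":{"type":"number"}}},"grip_force":{"type":"number"}},"required":["moves"]}

```bash
ls; mkdir -p pics; python3 - <<'E'
from station import bot, vision, ticket
import cv2
s=bot.state();print(s)
for n in("scene","top","wrist"):
    print(n,vision.camera_model(n))
    cv2.imwrite(f"pics/{n}0.png",vision.grab_frame(n))
E
```

```text
pics
{'clock': 0.0, 'joint_pos': array([-1.34223883,  0.41190358, -0.01271843,  1.59706543,  0.00562312,
        1.13428084, -0.08220705]), 'joint_vel': array([-2.68281613e-03,  9.10979122e-05,  8.93852894e-04, -5.08530337e-04,
       -3.63011437e-04,  2.75100303e-04, -6.63797427e-04]), 'effort': array([-2.69017455e-04, -6.00625491e+01,  6.81707282e-01, -2.99412543e+01,
        1.37248670e-02,  1.08071082e-02,  3.78671950e-05]), 'ee_pos': array([0.1826641 , 0.59720636, 0.24144197]), 'orientation': array([ 0.69991067, -0.10456117,  0.10448553, -0.69876662]), 'wrist_force': array([ 0.12166019, -0.31186239, -0.06246163]), 'moment': array([-0.04500206,  0.01921518,  0.0269865 ]), 'opening': 0.08570031542523619}
scene {'mtx': array([[456.54421805,   0.        , 320.45987726],
       [  0.        , 456.54421805, 208.41390137],
       [  0.        ,   0.        ,   1.        ]]), 'R': array([[-0.3813741 ,  0.92420936, -0.01976988],
       [ 0.56957314,  0.21808174, -0.79248142],
       [-0.7281073 , -0.31349228, -0.60957556]]), 't': array([ 0.25103889, -0.29345944,  1.35788324])}
top {'mtx'
[... 218 characters left out ...]
2],
       [-9.85729202e-01,  6.20955246e-03, -1.68224201e-01],
       [ 1.68337990e-01,  3.93963129e-02, -9.84941750e-01]]), 't': array([0.02487269, 0.64568362, 0.76376518])}
wrist {'mtx': array([[348.18173299,   0.        , 322.49149631],
       [  0.        , 348.18173299, 206.33487242],
       [  0.        ,   0.        ,   1.        ]]), 'T_tool_cam': array([[-4.50918204e-04,  9.63164508e-01,  2.68912490e-01,
        -6.75739560e-02],
       [-6.18685953e-05, -2.68912544e-01,  9.63164597e-01,
        -1.32130539e-01],
       [ 9.99999896e-01,  4.17671212e-04,  1.80847196e-04,
         1.61747525e-04],
       [ 0.00000000e+00,  0.00000000e+00,  0.00000000e+00,
         1.00000000e+00]])}
```

View pics/scene0.png

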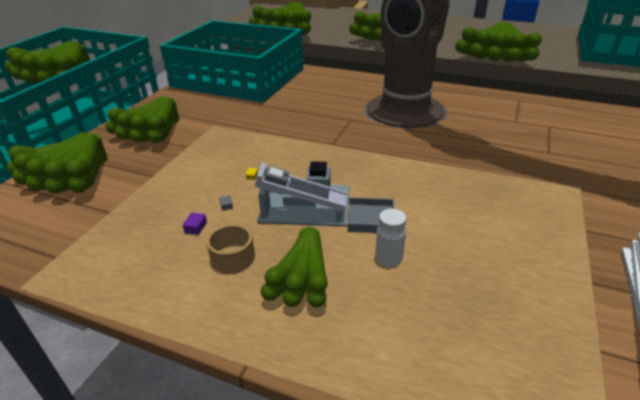

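View pics/top0.png

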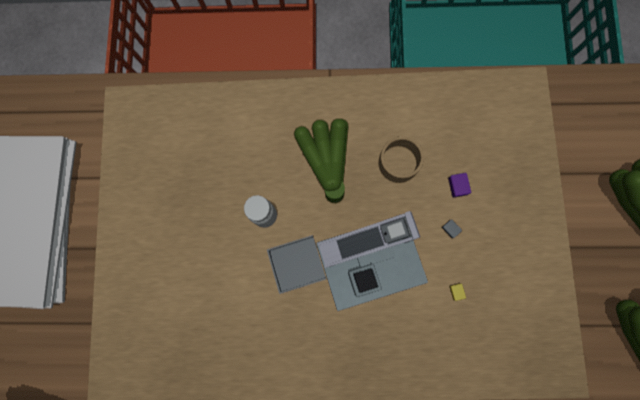

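View pics/wrist0.png

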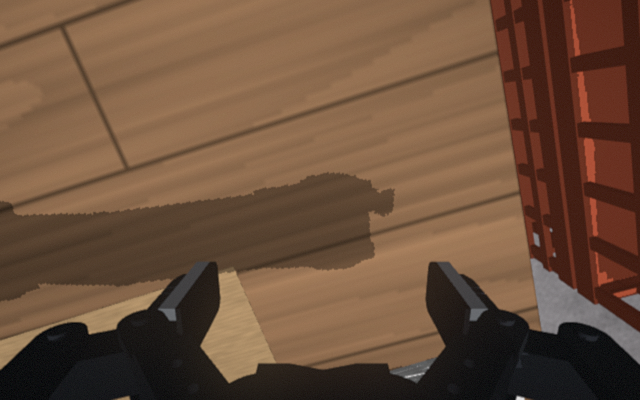

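The scene view shows the tag near (277,173) and the pad near (318,168). In the top view the tag is near (397,230), the pad near (366,280) and the plate near (360,242). I'll zoom in on both.

```bash
python3 - <<'E'
import cv2
a=cv2.imread("pics/top0.png")[200:320,260:440];cv2.imwrite("pics/topz.png",cv2.resize(a,None,fx=4.4,fy=4.4,interpolation=cv2.INTER_CUBIC))
a=cv2.imread("pics/scene0.png")[145:245,240:400];cv2.imwrite("pics/scenez.png",cv2.resize(a,None,fx=5,fy=5,interpolation=cv2.INTER_CUBIC))
E
```

```text
(no output)
```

View pics/topz.png

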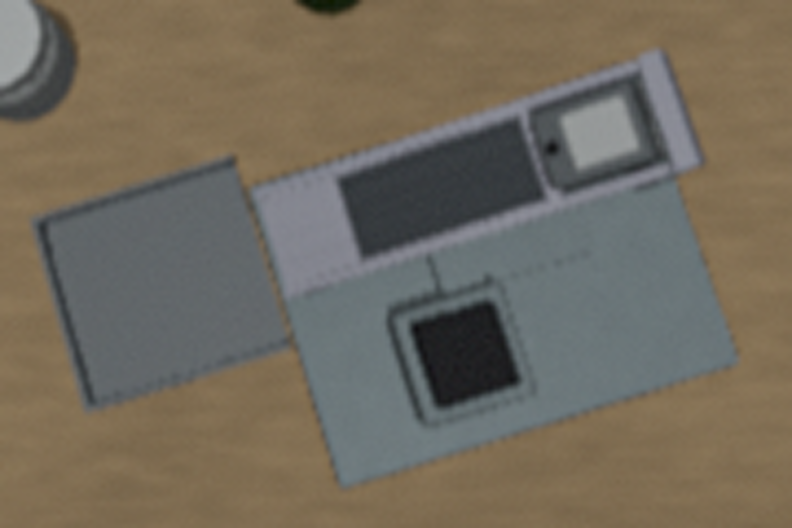

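View pics/scenez.png

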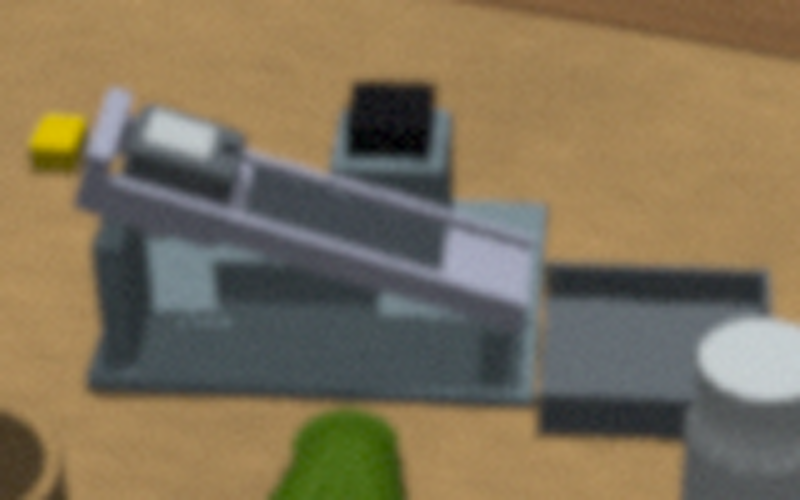

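```bash
cat > h.py <<'E'
import numpy as np, cv2
from station import bot, vision, ticket
def ray(n,uv):
    m=vision.camera_model(n);K,R,t=m["mtx"],m["R"],m["t"]
    d=R.T@np.linalg.solve(K,np.r_[uv,1]);return -R.T@t,d/np.linalg.norm(d)
def plane(n,uv,z):
    o,d=ray(n,uv);return o+d*(z-o[2])/d[2]
def tri(a,b):
    (o,d),(p,e)=ray("top",a),ray("scene",b)
    k=np.linalg.lstsq(np.c_[d,-e],p-o,rcond=None)[0]
    x,y=o+k[0]*d,p+k[1]*e;return (x+y)/2,np.linalg.norm(x-y)
def proj(n,X):
    m=vision.camera_model(n);p=m["mtx"]@(m["R"]@np.asarray(X)+m["t"]);return p[:2]/p[2]
E
python3 - <<'E'
from h import *
np.set_printoptions(precision=4,suppress=True)
T=lambda p:np.array(p)/4.4+[260,200]-.4
S=lambda p:np.array(p)/5+[240,145]-.4
P=[((340,180),(443,268)),((522,120),(247,210)),((545,200),(255,165)),((362,258),(450,228))]
for a,b in P: print(*tri(T(a),S(b)))
im=cv2.imread("pics/top0.png");g=im.max(2);
sub=g[265:300,345:390];m=(sub<50).astype(np.uint8);
n,l,st,c=cv2.connectedComponentsWithStats(m);print(st,c)
k=1+st[1:,4].argmax();r=cv2.minAreaRect(np.argwhere(l==k)[:,::-1].astype(np.float32));print(r)
uv=np.array(r[0])+[345,265];print("pad",uv,plane("top",uv,.085))
for p in [(410,322),(490,302),(520,385),(437,408)]: print(plane("top",T(p),.085))
a=cv2.imread("pics/scene0.png")[155:180,300:335];a=np.clip(a.astype(float)*4,0,255).astype(np.uint8)
cv2.imwrite("pics/padz.png",cv2.resize(a,None,fx=16,fy=16,interpolation=cv2.INTER_CUBIC))
# foot corners
for p in [(342,487),(738,362)]: print("foot",plane("top",T(p),.01))
E
```

```text
[ 0.5726 -0.0183  0.0619] 0.0018043895038096036
[ 0.595  -0.0928  0.0863] 0.0025445682732958093
[ 0.5627 -0.103   0.0849] 0.0005680031313206077
[ 0.54   -0.0278  0.0574] 0.0010235748354503235
[[   0    0   45   35 1205]
 [   9    4   24   23  370]] [[22.5402 17.6191]
 [20.2405 14.9838]]
((20.300003051757812, 14.899999618530273), (19.60611915588379, 18.973663330078125), 71.56504821777344)
pad [365.3 279.9] [ 0.5007 -0.0689  0.085 ]
[ 0.5132 -0.0468  0.085 ]
[ 0.5213 -0.0794  0.085 ]
[ 0.4882 -0.0907  0.085 ]
[ 0.479  -0.0572  0.085 ]
foot [ 0.4421 -0.0196  0.01  ]
foot [ 0.4964 -0.1946  0.01  ]
```

View pics/padz.png

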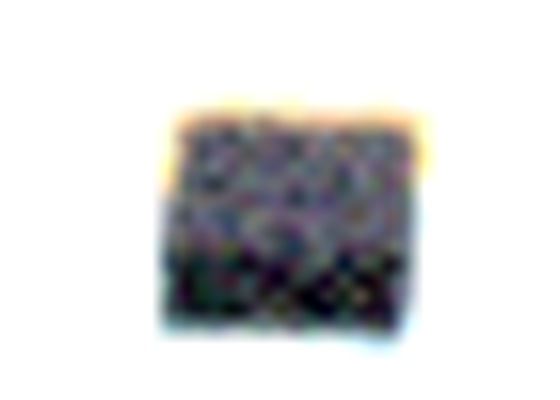

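```bash
python3 - <<'E'
from h import *
from scipy.spatial.transform import Rotation as Ro
np.set_printoptions(precision=4,suppress=True)
print("pad tri",tri([365.3,279.9],np.array([292,186])/16+[300,155]-.5))
pm=np.array([[.5726,-.0183,.0619],[.595,-.0928,.0863],[.5627,-.103,.0849],[.54,-.0278,.0574]]).mean(0);print("plate mid",pm)
im=cv2.imread("pics/top0.png")
# dock from plate: yaw 17
for yaw in (16.5,17,17.5):
    R=Ro.from_euler('z',yaw,degrees=True).as_matrix()
    print(yaw,"pad pred from plate",(R@[-.068,.012,0])[:2]+pm[:2], "foot corner pred",(R@[-.11,.078,0])[:2]+pm[:2],(R@[-.11,-.108,0])[:2]+pm[:2])
s=bot.state();print(Ro.from_quat(s["orientation"]).as_matrix())
# bystanders
print("spray top",plane("top",[257,208],.1),"banana crown",plane("top",[335,190],.06),"core",plane("top",[400,160],.025))
# tag top panel
T=lambda p:np.array(p)/4.4+[260,200]-.4
S=lambda p:np.array(p)/5+[240,145]-.4
print("tag panel tri",tri(T((602,133)),S((180,135))))
E
```

```text
pad tri (array([ 0.5008, -0.0692,  0.0833]), np.float64(0.0003554814578706939))
plate mid [ 0.5676 -0.0605  0.0726]
16.5 pad pred from plate [ 0.499  -0.0683] foot corner pred [ 0.44   -0.0169] [ 0.4928 -0.1953]
17 pad pred from plate [ 0.499  -0.0689] foot corner pred [ 0.4396 -0.018 ] [ 0.494  -0.1959]
17.5 pad pred from plate [ 0.4991 -0.0695] foot corner pred [ 0.4392 -0.0192] [ 0.4951 -0.1966]
[[ 0.9563 -0.0003  0.2924]
 [-0.2924 -0.0012  0.9563]
 [ 0.0001 -1.     -0.0012]]
spray top [0.6292 0.1257 0.1   ] banana crown [ 0.6695 -0.0164  0.06  ] core [ 0.737  -0.1475  0.025 ]
tag panel tri (array([ 0.5874, -0.1229,  0.1098]), np.float64(0.0002893182130775962))
```

Emit:
{"name": "carry_out", "arguments": {
  "moves": [
    [0.65, 1, 0, -1, 0, 0, 0],
    [0.65, 1, 0, -1, 0, 0, 0],
    [0.65, 1, 0, -1, 0, 0, 0],
    [0.65, 1, 0, -1, 0, 0, 0],
    [0.65, 1, 0, -1, 0, 0, 0],
    [0.65, 1, 0, -1, 0, 0, 0],
    [0.65, 1, 0, -1, 0, 0, 0],
    [0.65, 1, 0, -1, 0, 0, 0],
    [0.65, 1, 0, -1, 0, 0, 0],
    [0.65, 1, 0, -1, 0, 0, 0],
    [0.65, 1, 0, -1, 0, 0, 0],
    [0.65, 1, 0, -1, 0, 0, 0],
    [0.65, 1, 0, -1, 0, 0, 0],
    [0.65, 0, 0, 0, 0, 1, 0],
    [0.65, 0, 0, 0, 0, 1, 0],
    [0.65, 0, 0, 0, 0, 1, 0],
    [0.65, 0, 0, 0, 0, 1, 0],
    [0.65, 0, 0, 0, 0, 1, 0],
    [0.65, 0, 0, 0, 0, 1, 0],
    [0.65, 0, 0, 0, 0, 1, 0]
  ]
}}

```text
clock: 2.65
ee_pos: [0.5278, -0.0516, 0.2421]
orientation: [0.635, -0.311, 0.311, -0.635]
wrist_force: [0.0, 0.7, 0.3]
opening: 0.0558
```

Emit:
{"name": "carry_out", "arguments": {
  "moves": [
    [0.65, 0, 0, 0, 0, 1, 0],
    [0.65, 0, 0, 0, 0, 0.48, 0],
    [0.65, 0, 0, 0, 0, 0, 0]
  ]
}}

```text
clock: 3.02
ee_pos: [0.5279, -0.0516, 0.2421]
orientation: [0.614, -0.35, 0.35, -0.614]
wrist_force: [-0.2, 1.1, -0.0]
opening: 0.0554
```

```bash
cat > chk.py <<'E'
import sys
from h import *
from scipy.spatial.transform import Rotation as Ro
np.set_printoptions(precision=4,suppress=True)
s=bot.state();R=Ro.from_quat(s["orientation"]).as_matrix();p=s["ee_pos"]
print(s["clock"],p,s["opening"],s["wrist_force"],"zang",np.degrees(np.arctan2(R[1,2],R[0,2])),"down",R[:,1])
d=np.array([.5304,-.0512,p[2]])-p;print("shift in tool (units)",R.T@d/.04)
for n in sys.argv[2:]: cv2.imwrite(f"pics/{n}{sys.argv[1]}.png",vision.grab_frame(n))
E
python3 chk.py 1 wrist top
```

```text
3.025 [ 0.5279 -0.0516  0.2421] 0.05539221359281782 [-0.2352  1.1366 -0.0434] zang 30.6234359507949 down [-0.0004 -0.     -1.    ]
shift in tool (units) [ 0.0244 -0.      0.0592]
```

View pics/wrist1.png

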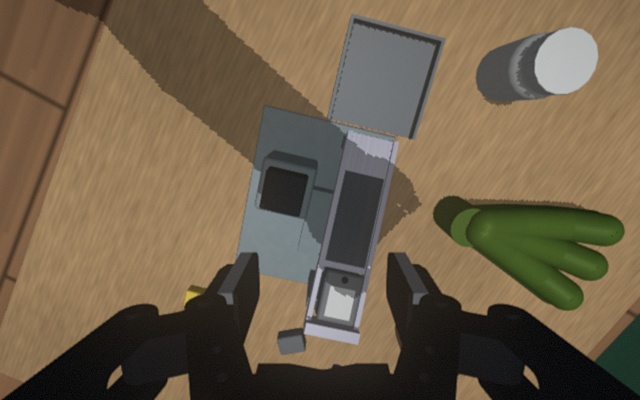

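View pics/top1.png

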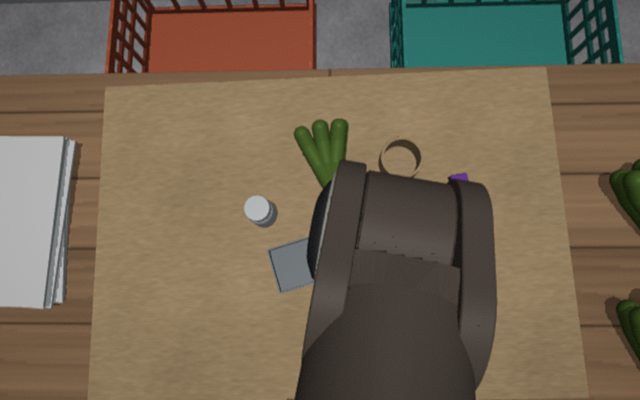

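The wrist view shows the pad at about (285,191), the plate at (357,217) and the tag panel at (340,303). I'll use these as an independent check.

```bash
python3 - <<'E'
from h import *
from scipy.spatial.transform import Rotation as Ro
s=bot.state();R=Ro.from_quat(s["orientation"]).as_matrix();p=s["ee_pos"]
m=vision.camera_model("wrist");K,T=m["mtx"],m["T_tool_cam"]
def wp(uv,z):
    o=R@T[:3,3]+p;d=R@T[:3,:3]@np.linalg.solve(K,np.r_[uv,1]);return o+d*(z-o[2])/d[2]
im=cv2.imread("pics/wrist1.png");sub=im.max(2)[155:225,250:320];mm=(sub<48).astype(np.uint8)
n,l,st,c=cv2.connectedComponentsWithStats(mm);print(st[1:],c[1:])
print(np.round(wp((285,191),.085),4),"plate",np.round(wp((357,217),.07),4),"tag",np.round(wp((340,303),.11),4))
def px(X):
    q=T[:3,:3].T@(R.T@(np.array(X)-p)-T[:3,3]);q=K@q;return q[:2]/q[2]
print(px([.5003,-.069,.085]),px([.568,-.0605,.071]))
E
```

```text
[[  11   12   47   49 1720]
 [  10   50    3    3    3]] [[33.61860465 35.57093023]
 [11.         51.        ]]
[ 0.5005 -0.0672  0.085 ] plate [ 0.5693 -0.0587  0.07  ] tag [ 0.588  -0.1226  0.11  ]
[283.76298199 192.71080134] [354.81685715 218.2241284 ]
```

Emit:
{"name": "carry_out", "arguments": {
  "moves": [
    [0.65, 0, 0.5, 0.07, 0, 0, 0],
    [0.65, 0, 1, 0, 0, 0, 0],
    [0.65, 0, 1, 0, 0, 0, 0],
    [0.65, 0, 0.75, 0, 0, 0, 0],
    [0.65, 0, 0, 0, 0, 0, 0],
    [0.65, 0, 0, 0, 0, 0, 0]
  ]
}}

```text
clock: 3.88
ee_pos: [0.5311, -0.0505, 0.1133]
orientation: [-0.614, 0.35, -0.351, 0.614]
wrist_force: [0.7, -0.2, 0.4]
opening: 0.0555
```

```bash
python3 chk.py 2 wrist scene
```

```text
3.875 [ 0.5311 -0.0505  0.1133] 0.055477484186463664 [ 0.7121 -0.2439  0.3585] zang 30.598542914434454 down [ 0.0012 -0.0001 -1.    ]
shift in tool (units) [ 0.0065 -0.     -0.0237]
```

View pics/wrist2.png

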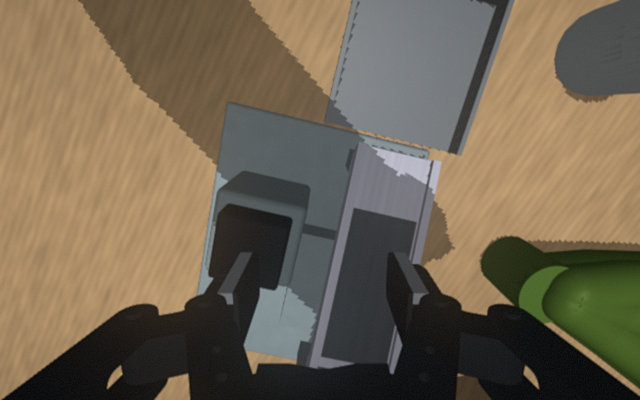

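```bash
python3 - <<'E'
import cv2
a=cv2.imread("pics/scene2.png")[110:230,230:390];cv2.imwrite("pics/scene2z.png",cv2.resize(a,None,fx=5,fy=5,interpolation=cv2.INTER_CUBIC))
E
```

```text
(no output)
```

View pics/scene2z.png

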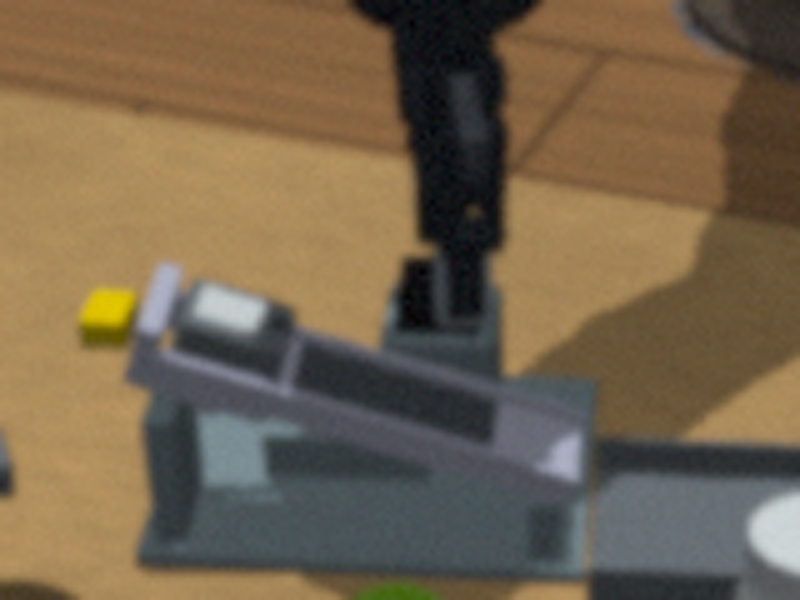

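The tip of the blocking finger is at about (323,174.4) in the scene view. I'll compare that with its projected position.

```bash
python3 - <<'E'
from h import *
u=np.array([.8607,.509,0]);c=np.array([.5311,-.0505,0])
for z in(.09,.095,.1,.105,.11): print(z,proj("scene",c+.035*u+[0,0,z]),proj("scene",c+.042*u+[0,0,z]))
E
```

```text
0.09 [322.99097217 182.04361863] [323.51179765 184.01918706]
0.095 [322.94947358 179.9479978 ] [323.47181568 181.91741449]
0.1 [322.90769346 177.83816014] [323.43156079 179.80129549]
0.105 [322.86562894 175.7139605 ] [323.39103019 177.67068267]
0.11 [322.8232771  173.57525172] [323.35022103 175.5254266 ]
```

Emit:
{"name": "carry_out", "arguments": {
  "moves": [
    [0.65, 0, 0.35, 0, 0, 0, 0],
    [0.65, 0, 0.2, -0.02, 0, 0, 0],
    [0.65, 0, 0, 0, 0, 0, 0]
  ]
}}

```text
clock: 4.35
ee_pos: [0.5295, -0.0504, 0.0897]
orientation: [0.614, -0.351, 0.35, -0.614]
wrist_force: [-0.7, 1.4, 2.4]
opening: 0.0555
```

Emit:
{"name": "carry_out", "arguments": {
  "moves": [
    [0.65, 0, 0.1, 0, 0, 0, 0],
    [0.65, 0, 0, 0, 0, 0, 0]
  ]
}}

```text
clock: 4.6
ee_pos: [0.5296, -0.0505, 0.0862]
orientation: [-0.614, 0.351, -0.35, 0.614]
wrist_force: [-0.8, 1.5, 2.5]
opening: 0.0554
```

```bash
python3 chk.py 3 wrist scene; python3 - <<'E'
import cv2
a=cv2.imread("pics/scene3.png")[110:230,230:390];cv2.imwrite("pics/scene3z.png",cv2.resize(a,None,fx=5,fy=5,interpolation=cv2.INTER_CUBIC))
E
```

```text
4.6 [ 0.5296 -0.0505  0.0862] 0.05543893424636273 [-0.7503  1.497   2.5015] zang 30.597878779738753 down [-0.0003  0.0003 -1.    ]
shift in tool (units) [ 0.0262 -0.      0.0077]
```

View pics/scene3z.png

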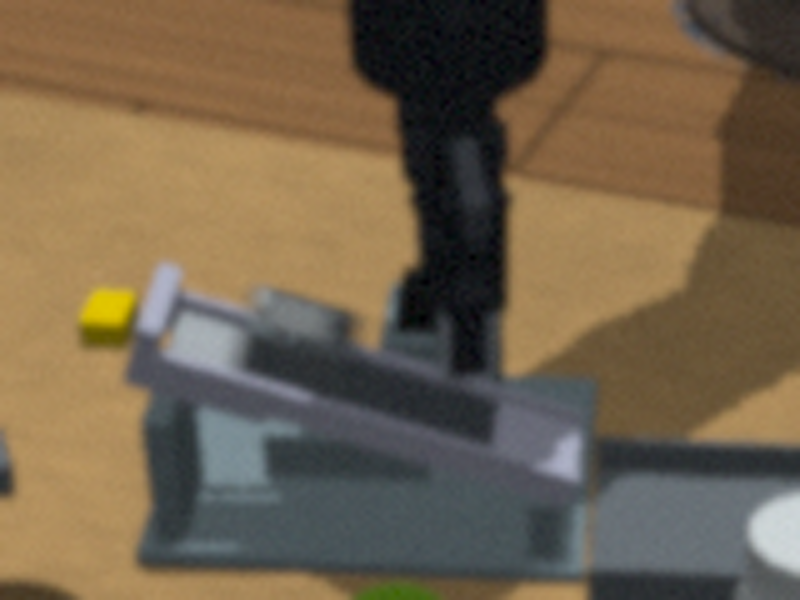

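View pics/wrist3.png

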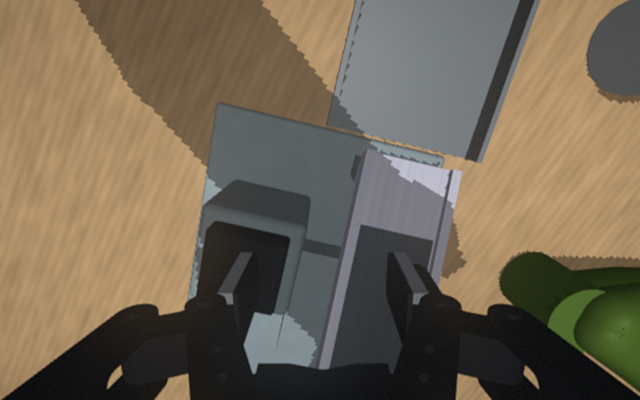

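The tag is already free and sliding. I'll push the pad the rest of the way down now.

Emit:
{"name": "carry_out", "arguments": {
  "moves": [
    [0.65, 0, 0.15, 0, 0, 0, 0],
    [0.65, 0, 0.05, 0, 0, 0, 0],
    [0.65, 0, 0, 0, 0, 0, 0]
  ]
}}

```text
clock: 5.08
ee_pos: [0.53, -0.0507, 0.0812]
orientation: [-0.613, 0.351, -0.35, 0.615]
wrist_force: [-11.8, 3.6, 43.0]
opening: 0.0553
```

```bash
python3 chk.py 4 scene; python3 - <<'E'
import cv2
a=cv2.imread("pics/scene4.png")[110:230,230:390];cv2.imwrite("pics/scene4z.png",cv2.resize(a,None,fx=5,fy=5,interpolation=cv2.INTER_CUBIC))
E
```

```text
5.075 [ 0.53   -0.0507  0.0812] 0.055277480613908636 [-11.7589   3.5704  43.0352] zang 30.560240955612574 down [ 0.0008  0.0024 -1.    ]
shift in tool (units) [ 0.0168 -0.      0.0016]
```

View pics/scene4z.png

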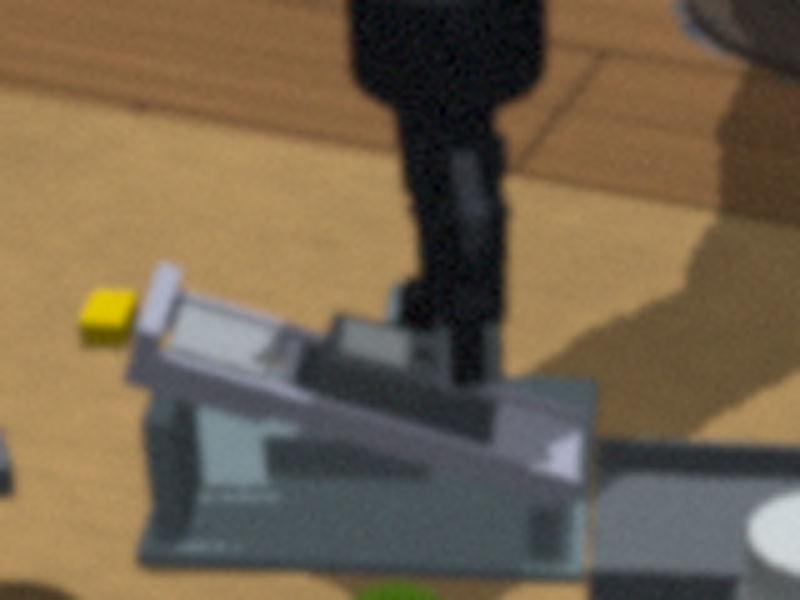

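The pad is on its stop at 43 N, and the tag is against the finger. I'll ease the push slightly and check that the tag is at rest.

Emit:
{"name": "carry_out", "arguments": {
  "moves": [
    [0.65, 0, -0.05, 0, 0, 0, 0],
    [0.65, 0, 0, 0, 0, 0, 0],
    [0.65, 0, 0, 0, 0, 0, 0],
    [0.65, 0, 0, 0, 0, 0, 0]
  ]
}}

```text
clock: 5.62
ee_pos: [0.5299, -0.0506, 0.0816]
orientation: [-0.614, 0.35, -0.35, 0.615]
wrist_force: [-5.5, 2.4, 21.9]
opening: 0.0556
```

```bash
python3 chk.py 5 scene wrist;sleep 0; python3 chk.py 6 scene; python3 - <<'E'
import cv2
from h import *
a=cv2.imread("pics/scene6.png")[110:230,230:390];cv2.imwrite("pics/scene6z.png",cv2.resize(a,None,fx=5,fy=5,interpolation=cv2.INTER_CUBIC))
for n in("scene4","scene5"):
  print(n,np.abs(cv2.imread(f"pics/{n}.png")[165:195,285:335].astype(int)-cv2.imread("pics/scene6.png")[165:195,285:335]).mean())
E
```

```text
5.625 [ 0.5299 -0.0506  0.0816] 0.05563458109844008 [-5.5097  2.3692 21.9419] zang 30.583810176624695 down [ 0.0006  0.0012 -1.    ]
shift in tool (units) [ 0.019  -0.      0.0032]
5.725 [ 0.5299 -0.0505  0.0816] 0.05585650993445218 [-6.1855  2.9773 22.7016] zang 30.587012508614098 down [ 0.0006  0.0012 -1.    ]
shift in tool (units) [ 0.0205 -0.      0.0026]
scene4 2.553777777777778
scene5 2.404
```

View pics/scene6z.png

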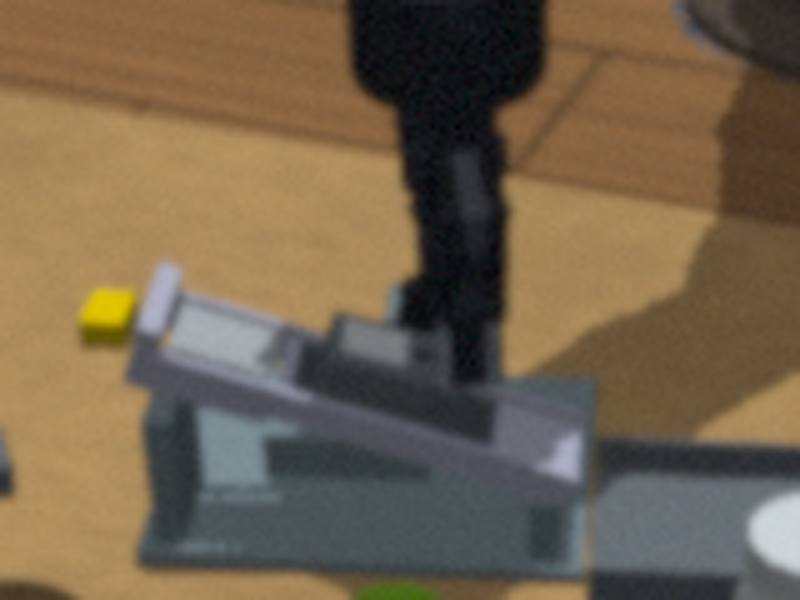

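View pics/wrist5.png

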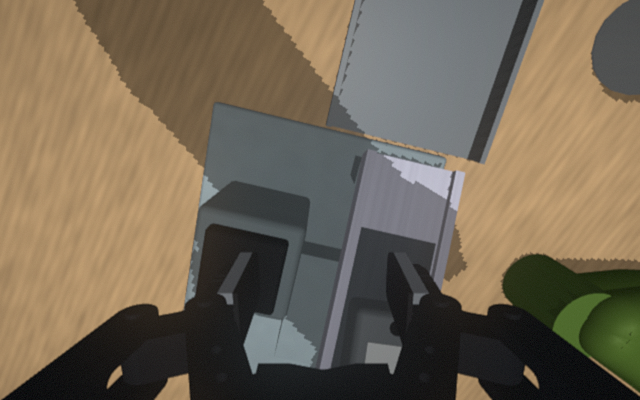

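```bash
python3 - <<'E'
from h import *
a,t=np.radians(17),np.radians(18)
Yd=np.array([-np.sin(a),np.cos(a),0]);Z=np.array([0,0,1.])
dn=np.cos(t)*Yd-np.sin(t)*Z; n=np.sin(t)*Yd+np.cos(t)*Z
O=np.array([.5685,-.0605,.070])-.072*dn;print("pocket",O)
print("start, y=-4..0 h18",[proj("scene",O+y*dn+.018*n) for y in(-.005,0)],"seen 276,172")
for y in(.055,.06,.065,.07): print(y,proj("scene",O+y*dn+.024*n))
E
```

```text
pocket [ 0.58852047 -0.12598399  0.09224922]
start, y=-4..0 h18 [array([274.24138445, 171.13235441]), array([276.68031012, 171.87533181])] seen 276,172
0.055 [304.1271145  177.63179446]
0.06 [306.54128667 178.36875331]
0.065 [308.95263886 179.10485132]
0.07 [311.361176 179.84009 ]
```

```bash
python3 -c "
from station import ticket
print(ticket.close_job())"
```

```text
the job is handed in; nothing more can be done
None
```

I pushed the pad down to its stop with one finger, and the tag slid down the chute and stopped against the other finger on the reader plate. I handed the job in at about 5.7 s, still holding that pose; the hand-in gives no verdict.

- **Pad:** It hit its stop at about 43 N vertical force at the wrist, and I eased that to about 22 N. I judged "fully down" from that force and the tip height, since the pad's travel is not reported. The brief 43 N was a fingertip on the pad, not the arm or gripper body, so I don't expect the 40 N limit to apply to it.
- **Tag position:** In the last scene picture the tag's centre is at about y = 59 mm along the chute, where 44 to 100 mm is allowed. It lies flat between the rails.
- **At rest:** Two pictures about 0.05 s apart, and one about half a second earlier, look the same apart from noise. I could not measure the tag's small contact force (about 0.25 N expected) separately.
- **Bystanders:** The arm never came near the bananas, jar or core, but I did not measure them again at the end.
- **Measurements:** The top and scene views agreed with the wrist camera to about 2 mm. The fingertips stood only about 4 mm ahead of the TCP at this opening, not 11 mm, so I lowered the tool by force readings and pictures.

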